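# Snap a tub lid shut with the sprung lid closer

## Robot

A 6-joint arm with a two-finger parallel gripper is mounted at the origin on the work surface. World frame = base frame: x ahead of the robot, y to its left, z up, the work surface at z = 0. Lengths are in mm, angles in rad, forces in N, time in s.
With the tool pointing down it reaches from about 200 to 875 mm from the base axis. Payload 3.4 kg.
Tool frame: the origin (TCP) lies on the centre line of the jaws, within the pads' length; the fingertips stand 17 mm ahead of it and the grasp point (between the pads) lies 2 mm behind it; x points along the fingers, y is the direction in which the jaws open and shut, and the axes are right-handed (so a half turn about x gives the same grasp; the last joint's range is limited). The gripper opens to 94 mm and grips with 3 to 60 N. Pads are 16 mm wide; open, the fingers measure 119 mm over their backs; the gripper's body (75 mm by 177 mm) begins 78 mm behind the grasp point.
Start: joints at [-1.464, 0.276, 1.505, -0, 1.361, -0.121], TCP at [129.851, -560.181, 222.493] pointing down, gripper open.
Joint ranges: [-2.89, 2.89], [-0.75, 2.08], [0.22, 2.7], [-1.18, 4.32], [0.11, 2.71], [-2.7, 2.7]. Speed limits (rad/s): [2.57, 2.57, 3.14, 3.14, 3.14, 3.14].

## Interface

Orientations are given as a rotation vector (axis times angle).
In Python, from station import ctrl gives the robot as it stands.
- The arm moves only by the shell command python3 -m inch 'ROWS' [OPENING] [FORCE]. ROWS is a JSON object of lists of equal length, an entry for each row: "delta_pos": the shift along the tool's x, y, z in cm, a list of three; "turn": the turn about the tool's x in rad. A call has exactly 5 rows; each row shifts and turns the pose as measured when the row begins, along the tool's axes as they then stand; what a row does not reach is not made up. A row lasts 1/8 s, in which the tool goes at most 62.5 mm and 10.7 degrees, less where a joint would pass 70% of its speed; a pose out of reach is approached as far as the arm can. A call with a gripper value outside its range is refused whole. OPENING is the closure, from 0 (fully open) to 1 (shut), set as the call begins (- or left out, the last holds). The fingers move at their own pace and stop on an object; FORCE is the grip in N (left out, the last holds). Time passes only in rows, so rows that do not move let the fingers close, or fill a call up. It gives the time, the measured TCP pose, the force and the opening at its end, in the units of the state.
- ctrl.observe(): the state, without advancing time (a new reading comes with each control period).
- ctrl.grab_frame(name): name is "scene" or "side" or "wrist"; returns a dict with "img" (480x640x3 uint8, blue, green, red), "fx", "fy", "cx", "cy" (pixels), "world_to_cam" (4x4, takes a point from world to camera coordinates); the wrist camera has in their place "hand_eye" (4x4, takes a point from camera to tool coordinates, whose origin is the TCP and whose axes are the tool frame's). Camera axes: x right, y up, looking along -z (the intrinsics and any distortion apply to the point x, -y, -z); pixel columns grow to the right and rows downward; lengths in mm; the calibration is good to about 2 mm. A picture is of the moment at which its call begins: read the wrist's pose just before it. There is no depth.
- ctrl.job_done(): hands the job in, once; it reports no verdict.
The state is a dict: "t": time; "joint_pos": joint angles; "qvel": joint speeds; "effort": joint torques, N m; "ee_pos": TCP position; "orientation": TCP orientation; "wrist_force": force on the tool from outside, world axes, zero at the start; "wrist_torque": the same for the moment, N m; "opening": finger opening in mm.
Only numpy, scipy, OpenCV 4.12 (cv2) and the standard library are available. Lean on these libraries where they do the work, as an engineer would, in place of code of your own. Each camera call takes 0.05 s, during which the arm holds its last target.

## Task

Snap the lid of the tub in the bench lid closer fully shut: take the orange bar, swing the sprung arm up and back gently until its catch holds it, without forcing it hard against the rubber stop, and let go of the bar. Then press the yellow trigger paddle so that the arm, free of your hand, snaps down and drives the lid home. Do not press on the lid yourself, leave the other things on the bench where they are and finish clear of everything.

Things in the scene. Friction and masses are not known exactly. Their poses are not given: they have to be found in the camera images.
- closer: Bench lid closer, fixed, grey base plate 200 (x) x 355 (y) x 12 mm (y from -165 to +190); origin on the work surface straight under the pivot. z up; the arm swings in its y-z plane. Tub nest centred 85 mm along its -y (clear tub 90 x 95 mm, rim 70 mm high), trigger on its +y end. Pivot cheeks 117 mm high at x = -54 and +57 mm. A grey quadrant on the +x side (x = 46 to 91 mm) carries sear bolt and rubber stop.
- pivot (a point): Centre of the arm's hinge, 100 mm above the work surface, mid-plane (x = 0) of the closer; hinge along the closer's x. The sear catches at an arm angle set differently each time, from 1.08 to 1.62 rad, not measured: pulling the bar, the pull rises by some 2 N, to 12 or 13 N, as the sear bolt is pushed aside, then drops as it clicks in behind the arm's lug.
- striker (a joint): Angle (rad) of the sprung arm: 0 = level, pointing along the closer's -y, pad on a fully home lid; grows as it swings up and back, 1.57 = upright. Starts at about 0.1, its pad resting on the proud lid. A spring always drives it down: 6 to 7 N at the bar near the start, 9 to 11 N (along the arc) where it catches.
- striking_pad (a point): Centre of the underside of the arm's rubber pad (38 mm across), 85 mm from the hinge. The arm: two 10 mm steel side rods 80 mm apart, a cross plate 72 to 98 mm from the hinge carrying a rubber pad (underside 25 mm below the rods), the orange bar at the end; 350 g. A caught arm, eased back down, stops on the sear and its pull on the hand vanishes; one not caught keeps pulling.
- handle (a point): Middle of the orange handle bar: round, 13 mm thick, 80 mm long along the closer's x, 165 mm from the hinge, 67 mm free between the side rods; turns freely in light fingers. Fingers closing across it (along the closer's y) from above have 50 mm of room on the hinge side, and the lid lies 25 mm lower.
- stop: Black rubber stop on the quadrant, above the sear bolt; origin at the pivot. About 0.06 rad (10 mm at the bar) past the catch the arm meets it; it gives by 1 to 2 N per mm at the bar on top of the spring, so a pull above 15 N means the stop is met. Gently: a pull over about 19 N at the bar forces the machine. Grip strength does not matter.
- lid (a joint): Travel (m) of the tub lid: about 0 = standing 8 mm proud, 0.008 = fully home. It is a tight snap fit of about 45 N, so only a blow of the arm drives it.
- lid_top (a point): Middle of the top of the lid (94 x 99 mm), under the arm's pad; 83 mm above the work surface when proud, 75 mm when home.
- trigger_pad (a point): Middle of the top of the yellow trigger paddle, 36 (x) x 48 (y) mm, 64 mm above the work surface and 160 mm along the closer's +y from the pivot, hinged 55 mm nearer the pivot. Pressed down from above it trips after 4 to 10 mm and meets its end at about 17 mm. A caught arm takes 6 to 10 N to trip; with the arm down 2 to 6 N. It springs back up.
- tub_a: closed clear tub of greens, 110 x 95 x 66 mm high, standing right of the machine; bystander, to be left alone; origin at its underside
- tub_b: closed clear tub of greens, 110 x 95 x 66 mm high, standing left of the machine; bystander, to be left alone; origin at its underside
- lid_stack: stack of spare lids, 112 x 97 x 36 mm high, on the right; bystander, to be left alone; origin at its underside
- seed_jar: white jar with a green cap, 60 mm across, 85 mm high, on the left; bystander, to be left alone; origin at its underside
- tape_roll: brown roll of tape lying flat, 84 mm across, 20 mm high, beside the right end of the machine on the robot's side; bystander, to be left alone; origin at its underside
- scoop: blue-handled spoon lying flat, 150 mm long, close to the machine on its far side; bystander, to be left alone; origin at its underside
- spray: white bottle with a blue cap, 60 mm across, 140 mm high, on the left; bystander, to be left alone; origin at its underside

How it is judged (in metres and radians):
On the way, in this order (a step that is already met when the one before it is completed fails the run):
1. the arm is swung back and held by its catch, robot off it, lid still proud (value of joint striker above 1.05 rad and velocity of joint striker between -0.3 and 0.3 rad/s and contact force between each of the fingers, the arm and striker below 0.1 N and value of joint lid below 0.004 m), for 0.4 s.
2. the trigger is tripped and the free arm snaps down (velocity of joint striker below -4 rad/s and contact force between each of the fingers, the arm and striker below 0.1 N).
At the end, for the whole second after the job is handed in: The lid is home (within 1.5 mm of its full 8 mm travel), the arm lies at rest on it (angle below 0.06 rad), and the robot is clear of the arm (value of joint lid above 0.0065 m and value of joint striker below 0.06 rad and velocity of joint striker between -0.1 and 0.1 rad/s and contact force between each of the fingers, the arm and striker below 0.1 N); the robot touches nothing.
It fails at once if the arm is forced against its rubber stop (contact force between stop and striker above 22 N).
It fails at once if the robot presses on the lid (contact force between any of the fingers, the arm and lid above 3 N).
It fails at once if another thing on the bench is knocked more than 30 mm from its place (distance of any of tub_a, tub_b, lid_stack, seed_jar, tape_roll, scoop, spray from where it was at the start of the episode above 0.03 m).
It also fails if it takes over 67 s, if anything falls off the work surface, if the arm or the gripper's body presses on something with over 40 N, if the wrist force passes 120 N, or if a joint passes its speed limit or range.

## Working session

There is one attempt and no reset: what is moved stays moved. The work goes in short steps, Python scripts to look and compute and a shell command to move; the robot and the scene stay as the last step left them, time stands still between calls to the robot, and variables do not carry over. Pictures are saved under pics/ and viewed, and the job is handed in when it is done.

```bash
ls; mkdir -p pics; python3 - <<'E'
from station import ctrl
import cv2
print(ctrl.observe())
for n in ["scene","side","wrist"]:
    f=ctrl.grab_frame(n); cv2.imwrite(f"pics/{n}0.png",f["img"])
    print({k:v for k,v in f.items() if k!="img"})
E
```

```text
pics
{'t': 0.0, 'joint_pos': array([-1.46398142e+00,  2.76558438e-01,  1.50608469e+00,  1.03739590e-05,
        1.36071096e+00, -1.21032942e-01]), 'qvel': array([ 0.00026106,  0.00129967, -0.00058325,  0.0018753 ,  0.00271648,
        0.00030735]), 'effort': array([-4.37517201e-04, -4.04589379e+01, -2.37232411e+01,  7.00865407e-02,
        3.45159648e-02, -1.43583065e-04]), 'ee_pos': array([ 129.8053515 , -559.61633591,  221.64487792]), 'orientation': array([ 2.10157608,  0.24231875, -2.10152814]), 'wrist_force': array([-0.32034446, -0.27271506, -0.32998427]), 'wrist_torque': array([-0.00033181, -0.01289526,  0.03100164]), 'opening': 93.9845517887538}
{'fx': 590.9787473208798, 'fy': 590.9787473208798, 'cx': 322.43954727094734, 'cy': 241.48185829962958, 'world_to_cam': array([[ 2.16567915e-01,  9.76105335e-01,  1.77964514e-02,
        -1.44271932e+02],
       [-5.68140589e-01,  1.11186824e-01,  8.15385652e-01,
         2.53007295e+02],
       [ 7.93923554e-01, -1.86697257e-01,  5.78644558e-01,
        -1.57635345e+03],
       [ 0.00000000e+00,  0.00000000e+00,  0.00000000e+00,
       
[... 237 characters left out ...]
6124031e-01, -4.45848290e-01,  7.76010729e-01,
        -3.40442046e+02],
       [-5.34584121e-01,  5.62648142e-01,  6.30592487e-01,
        -9.56833678e+02],
       [ 0.00000000e+00,  0.00000000e+00,  0.00000000e+00,
         1.00000000e+00]])}
{'fx': 339.4157849198294, 'fy': 339.4157849198294, 'cx': 319.4765201477213, 'cy': 240.59199505571434, 'hand_eye': array([[ 1.42562343e-03,  2.26973286e-01, -9.73899941e-01,
        -1.62978721e+02],
       [ 9.99998838e-01,  2.02063240e-04,  1.51091983e-03,
         8.21260233e-02],
       [ 5.39727816e-04, -9.73900963e-01, -2.26972734e-01,
        -6.59893400e+01],
       [ 0.00000000e+00,  0.00000000e+00,  0.00000000e+00,
         1.00000000e+00]])}
```

View pics/scene0.png

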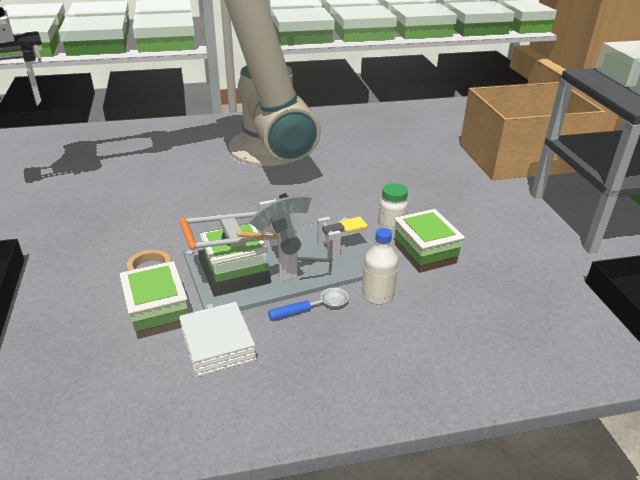

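View pics/side0.png

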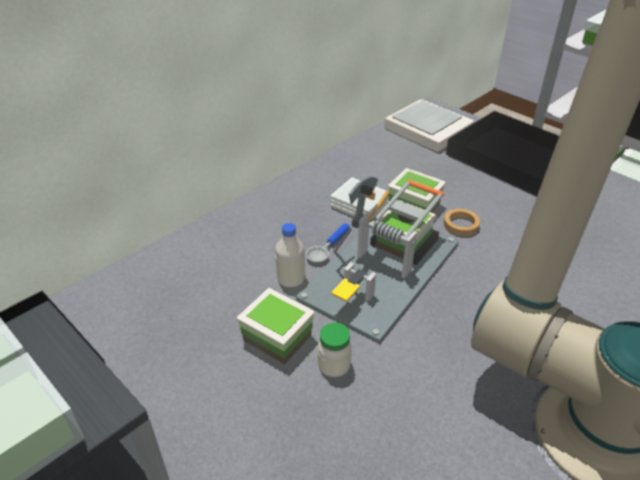

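View pics/wrist0.png

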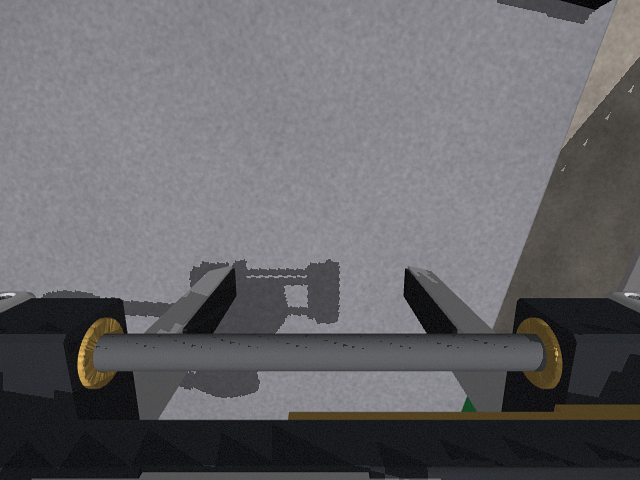

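```bash
cat > h.py <<'E'
import numpy as np,cv2
def rays(f,uv):
    W=f["world_to_cam"];R=W[:3,:3];t=W[:3,3]
    o=-R.T@t
    uv=np.atleast_2d(np.float64(uv))
    d=np.stack([(uv[:,0]-f["cx"])/f["fx"],-(uv[:,1]-f["cy"])/f["fy"],-np.ones(len(uv))],1)@R
    return o,d/np.linalg.norm(d,axis=1)[:,None]
def onz(f,uv,z):
    o,d=rays(f,uv); return o+d*((z-o[2])/d[:,2])[:,None]
def proj(f,p):
    p=np.atleast_2d(p);c=p@f["world_to_cam"][:3,:3].T+f["world_to_cam"][:3,3]
    return np.stack([f["cx"]+f["fx"]*c[:,0]/-c[:,2],f["cy"]-f["fy"]*c[:,1]/-c[:,2]],1)
def tri(f1,a,f2,b):
    o1,d1=rays(f1,a);o2,d2=rays(f2,b);d1=d1[0];d2=d2[0]
    s=np.linalg.lstsq(np.stack([d1,-d2],1),o2-o1,rcond=None)[0]
    p,q=o1+s[0]*d1,o2+s[1]*d2
    return (p+q)/2,np.linalg.norm(p-q)
def mask(img,lo,hi,roi=None):
    h=cv2.cvtColor(img,cv2.COLOR_BGR2HSV);m=cv2.inRange(h,np.array(lo),np.array(hi))
    n,l,s,c=cv2.connectedComponentsWithStats(m)
    return [(s[i],c[i],np.argwhere(l==i)[:,::-1]) for i in range(1,n) if s[i][4]>25]
E
python3 - <<'E'
from station import ctrl
from h import *
for n in ["scene","side"]:
    f=ctrl.grab_frame(n)
    for nm,lo,hi in [("or",(4,150,120),(13,255,255)),("ye",(22,150,120),(32,255,255))]:
        for s,c,p in mask(f["img"],lo,hi):
            r=cv2.minAreaRect(p.astype(np.float32)); print(n,nm,s,c,cv2.boxPoints(r).round(1).tolist())
    x,y,w,h=(170,170,260,170) if n=="scene" else (260,150,240,220)
    cv2.imwrite(f"pics/{n}_z.png",cv2.resize(f["img"][y:y+h,x:x+w],None,fx=3 if n=="scene" else 2.7,fy=3 if n=="scene" else 2.7,interpolation=cv2.INTER_CUBIC))
E
```

```text
scene or [180 218  15  31 197] [187.37055838 232.8071066 ] [[178.6999969482422, 219.3000030517578], [184.89999389648438, 216.89999389648438], [196.39999389648438, 246.6999969482422], [190.1999969482422, 249.10000610351562]]
scene ye [340 217  27  15 237] [353.5907173  224.10548523] [[340.0, 220.8000030517578], [364.20001220703125, 216.0], [366.5, 227.3000030517578], [342.20001220703125, 232.1999969482422]]
side or [409 181  34  13  92] [426.19565217 187.95652174] [[407.8999938964844, 184.60000610351562], [409.1000061035156, 180.6999969482422], [442.5, 191.5], [441.20001220703125, 195.3000030517578]]
side ye [333 279  26  22 316] [345.2721519  289.56012658] [[332.0, 292.20001220703125], [347.1000061035156, 275.20001220703125], [359.3999938964844, 286.1000061035156], [344.20001220703125, 303.1000061035156]]
```

View pics/scene_z.png

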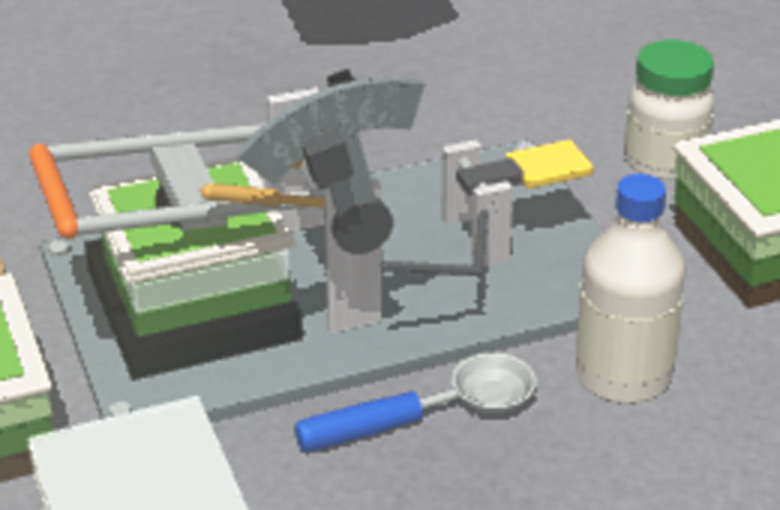

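View pics/side_z.png

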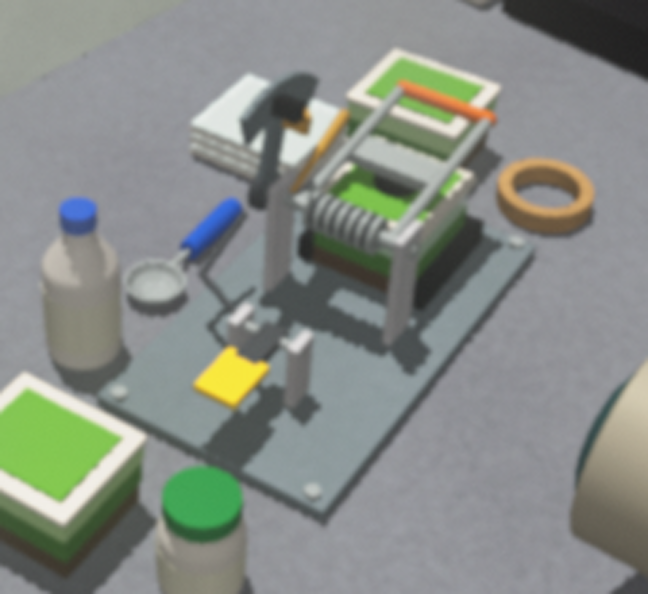

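```bash
python3 - <<'E'
from station import ctrl
from h import *
F={n:ctrl.grab_frame(n) for n in ["scene","side"]}
a,b=F["scene"],F["side"]
H=tri(a,(187.4,232.8),b,(425.2,187.9)); T=tri(a,(353.6,224.1),b,(345.3,289.6))
print(H,T)
# bar ends, plane z
for e in [((181.8,218.1),(442,193.4)),((193.3,247.9),(408.5,182.6))]: print(tri(a,e[0],b,e[1]))
# paddle rect on z=64
for f,c in [(a,[[340,220.8],[364.2,216],[366.5,227.3],[342.2,232.2]]),(b,[[332,292.2],[347.1,275.2],[359.4,286.1],[344.2,303.1]])]:
    print(onz(f,c,64).round(1).tolist(), onz(f,np.mean(c,0),64))
# plate corners at z=12: scene crop corners
sc=lambda p:(170+p[0]/3,170+p[1]/3); sd=lambda p:(260+p[0]/2.7,150+p[1]/2.7)
print(onz(a,[sc((43,246)),sc((104,422))],12).round(1))
print(onz(b,[sd((326,517)),sd((100,397)),sd((535,247))],12).round(1))
h=T[0]-H[0]; print(np.linalg.norm(h[:2]),np.arctan2(h[1],h[0]))
E
```

```text
(array([ 545.74717992, -218.41352005,  119.35587772]), np.float64(2.6085379267253948)) (array([492.03972952,  99.35602043,  61.86162131]), np.float64(2.7342690132304095))
(array([ 503.88818375, -225.3130611 ,  123.01697066]), np.float64(0.2430439626180853))
(array([ 587.8893674 , -211.01475331,  116.26994551]), np.float64(4.1431812751963975))
[[479.8, 75.9, 64.0], [472.0, 127.9, 64.0], [512.1, 121.3, 64.0], [519.4, 70.4, 64.0]] [[496.14925024  98.66752319  64.        ]]
[[503.7, 122.8, 64.0], [515.4, 67.4, 64.0], [477.3, 73.0, 64.0], [467.1, 127.2, 64.0]] [[490.58921822  98.09200346  64.        ]]
[[ 453.6 -232.2   12. ]
 [ 634.6 -203.    12. ]]
[[ 383.2  113.9   12. ]
 [ 580.   145.6   12. ]
 [ 447.6 -234.5   12. ]]
322.27623413012094 1.738227867953293
```

```bash
cat > st.py <<'E'
import sys
from station import ctrl
from h import *
from scipy.spatial.transform import Rotation as Ro
YAW=0.166; PIV=np.array([518.6,-57.3,100.])
C=Ro.from_euler('z',YAW).as_matrix()   # closer axes in world (columns)
def tocl(p): return C.T@(np.asarray(p)-np.array([PIV[0],PIV[1],0]))
def towd(c): return C@np.asarray(c,float)+np.array([PIV[0],PIV[1],0])
def state():
    s=ctrl.observe(); R=Ro.from_rotvec(s["orientation"]).as_matrix(); return s,R
def show(target=None):
    s,R=state(); p=tocl(s["ee_pos"]); F=C.T@s["wrist_force"]
    print("t %.2f cl"%s["t"],p.round(1),"F",F.round(2),"open %.1f"%s["opening"],"q",s["joint_pos"].round(2))
    A=C.T@R; print("tool axes in closer: x",A[:,0].round(3),"y",A[:,1].round(3),"z",A[:,2].round(3))
    # bar angle if held: grasp point 2 behind TCP
    g=p-2*A[:,0]-np.array([0,0,100.]); th=np.arctan2(g[2],-g[1]); r=np.hypot(g[1],g[2])
    tan=np.array([0,np.sin(th),np.cos(th)]); rad=np.array([0,-np.cos(th),np.sin(th)])
    print("th %.3f r %.1f x %.1f  Ftan %.2f Frad %.2f"%(th,r,g[0],F@tan,F@rad))
    if target is not None:
        print("delta tool cm",(A.T@(np.asarray(target,float)-p)/10).round(2))
if __name__=="__main__":
    show([float(v) for v in sys.argv[1:4]] if len(sys.argv)>3 else None)
E
python3 st.py 0 -164 200
python3 - <<'E'
from st import *
a=ctrl.grab_frame("scene");b=ctrl.grab_frame("side")
print("bar end cl",tocl([545.7,-218.4,119]))
for nm,lo,hi in [("blue",(105,150,80),(125,255,255)),("green",(60,150,60),(80,255,200))]:
  for f in (a,b):
    for s,c,p in mask(f["img"],lo,hi):
        print(nm,s,c, tocl(onz(f,c,{"blue":135,"green":85}[nm])[0]))
E
```

```text
t 0.35 cl [-466.5 -431.6  222.3] F [-0.39  0.08  0.7 ] open 93.7 q [-1.46  0.28  1.51  0.    1.36 -0.12]
tool axes in closer: x [ 0.  0. -1.] y [ 0.062 -0.998 -0.   ] z [-0.998 -0.062 -0.   ]
th 0.280 r 449.1 x -466.5  Ftan 0.70 Frad 0.11
delta tool cm [  2.24 -23.83 -48.21]
bar end cl [ 1.07523564e-01 -1.63363424e+02  1.19000000e+02]
blue [376 228  15  15 157] [383.32484076 234.54140127] [147.12266902 145.08755198 135.        ]
blue [269 301  42  18 366] [289.07650273 309.40710383] [269.37960966 -68.58492921 135.        ]
blue [283 224  12   8  79] [288.53164557 227.4556962 ] [149.95233662 139.53413932 135.        ]
blue [328 224  21  20 161] [338.40993789 233.03726708] [ 58.70841248  96.07574218 135.        ]
green [321 324  28  21 455] [334.66373626 334.27912088] [-58.76255409 279.20710001  85.        ]
```

```bash
python3 -m inch '{"delta_pos":[[0,-2.4,-4.8],[0,-2.4,-4.8],[0,-2.4,-4.8],[0,-2.4,-4.8],[0,-2.4,-4.8]],"turn":[0.02,0.02,0.02,0,0]}' 0.53 25; python3 st.py 0 -164 200
```

```text
t: 1.08
ee_pos: [346.2, -396.5, 222.1]
orientation: [2.139, 0.165, -2.138]
wrist_force: [0.6, -0.2, 0.1]
opening: 47.4
t 1.07 cl [-226.1 -306.   222.1] F [ 0.57 -0.31  0.07] open 47.4 q [-0.98  0.2   1.61 -0.    1.33  0.43]
tool axes in closer: x [ 0.    -0.003 -1.   ] y [-0.009 -1.     0.003] z [-1.     0.009 -0.   ]
th 0.385 r 330.2 x -226.1  Ftan -0.05 Frad 0.31
delta tool cm [  2.18 -14.41 -22.49]
```

```bash
python3 -m inch '{"delta_pos":[[0,-2.8,-4.5],[0,-2.8,-4.5],[0,-2.8,-4.5],[0,-2.8,-4.5],[0,-2.5,-4]],"turn":[0,0,0,0,0]}'; python3 -m inch '{"delta_pos":[[0.4,0,0],[0.4,0,0],[0.4,0,0],[0.4,0,0],[0.4,0,0]],"turn":[-0.009,0,0,0,0]}'; python3 st.py 0 -164 200; python3 - <<'E'
from st import *
f=ctrl.grab_frame("wrist");cv2.imwrite("pics/w1.png",f["img"])
E
```

```text
t: 1.7
ee_pos: [548.8, -220.6, 222.7]
orientation: [2.14, 0.163, -2.134]
wrist_force: [0.5, -0.5, 0.5]
opening: 44.3
t: 2.33
ee_pos: [548.5, -220.9, 201.4]
orientation: [2.133, 0.173, -2.129]
wrist_force: [-0.2, 0.0, 0.3]
opening: 44.0
t 2.33 cl [   2.5 -166.3  201.4] F [-0.17  0.03  0.26] open 44.0 q [-0.5   0.31  1.51 -0.    1.32  0.91]
tool axes in closer: x [ 0.001 -0.006 -1.   ] y [ 0.002 -1.     0.006] z [-1.    -0.002 -0.001]
th 0.556 r 195.8 x 2.5  Ftan 0.23 Frad 0.11
delta tool cm [ 0.14 -0.23  0.25]
```

View pics/w1.png

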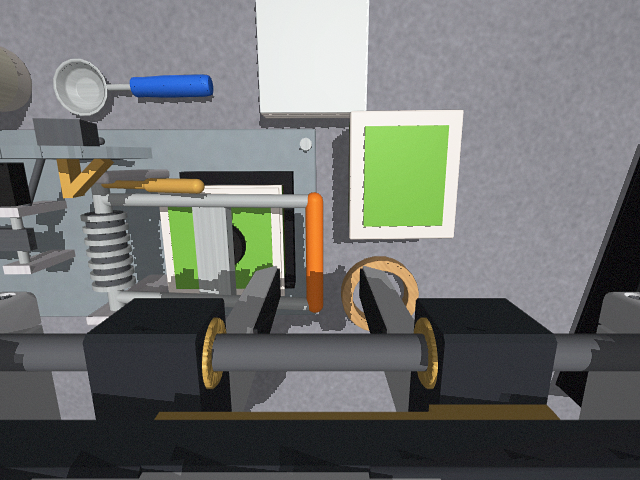

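```bash
cat > wr.py <<'E'
from st import *
def wframe():
    s,R=state(); f=ctrl.grab_frame("wrist"); H=f["hand_eye"]
    Rw=R@H[:3,:3]; o=s["ee_pos"]+R@H[:3,3]
    W=np.eye(4);W[:3,:3]=Rw.T;W[:3,3]=-Rw.T@o; f["world_to_cam"]=W; return f
E
python3 - <<'E'
from wr import *
f=wframe()
for s,c,p in mask(f["img"],(4,150,120),(13,255,255)):
    if s[4]<200: continue
    b=cv2.boxPoints(cv2.minAreaRect(p.astype(np.float32))); print(s,c); print(np.array([tocl(q) for q in onz(f,b,117)]).round(1), tocl(onz(f,c,117)[0]).round(1))
    print(np.array([tocl(q) for q in onz(f,[[315,192],[315,312]],117)]).round(1))
E
```

```text
[ 306  192   17  120 1614] [314.21003717 254.03097893]
[[  46.7 -156.4  117. ]
 [  46.8 -167.9  117. ]
 [ -46.  -168.2  117. ]
 [ -46.  -155.7  117. ]] [   0.3 -162.2  117. ]
[[  46.8 -162.9  117. ]
 [ -46.8 -162.8  117. ]]
```

```bash
python3 -m inch '{"delta_pos":[[1.6,-0.2,0.2],[1.8,-0.15,0.05],[1.8,0,0],[1.6,0,0],[1.3,0,0]],"turn":[0,0,0,0,0]}';  python3 st.py 0 -162.5 116
```

```text
t: 3.05
ee_pos: [546.7, -219.8, 119.7]
orientation: [2.137, 0.169, -2.124]
wrist_force: [0.1, 0.1, -0.1]
opening: 44.1
t 3.05 cl [   0.8 -164.9  119.7] F [ 0.16  0.11 -0.1 ] open 44.1 q [-0.5   0.37  1.64 -0.    1.13  0.91]
tool axes in closer: x [ 0.005 -0.009 -1.   ] y [ 0.001 -1.     0.009] z [-1.    -0.001 -0.005]
th 0.131 r 166.3 x 0.8  Ftan -0.09 Frad -0.12
delta tool cm [ 0.37 -0.25  0.09]
```

```bash
python3 -m inch '{"delta_pos":[[0.35,-0.2,0.1],[0,0,0],[0,0,0],[0,0,0],[0,0,0]],"turn":[0,0,0,0,0]}' 1 25;python3 -m inch '{"delta_pos":[[0,0,0],[0,0,0],[0,0,0],[0,0,0],[0,0,0]],"turn":[0,0,0,0,0]}';  python3 st.py 0 -162.5 116;python3 - <<'E'
from st import *
f=ctrl.grab_frame("wrist");cv2.imwrite("pics/w2.png",f["img"])
f=ctrl.grab_frame("scene");cv2.imwrite("pics/s2.png",cv2.resize(f["img"][120:320,130:430],None,fx=2.6,fy=2.6))
E
```

```text
t: 3.68
ee_pos: [545.4, -217.8, 116.0]
orientation: [2.137, 0.169, -2.124]
wrist_force: [-0.1, -0.6, -3.0]
opening: 12.0
t: 4.3
ee_pos: [545.4, -217.8, 116.0]
orientation: [2.137, 0.169, -2.124]
wrist_force: [-0.1, -0.0, -1.8]
opening: 12.2
t 4.30 cl [-1.000e-01 -1.628e+02  1.160e+02] F [-0.11 -0.01 -1.76] open 12.2 q [-0.5   0.37  1.65 -0.    1.12  0.91]
tool axes in closer: x [ 0.005 -0.009 -1.   ] y [ 0.001 -1.     0.009] z [-1.    -0.001 -0.005]
th 0.110 r 163.7 x -0.1  Ftan -1.75 Frad -0.19
delta tool cm [-0.   -0.03 -0.01]
```

View pics/w2.png

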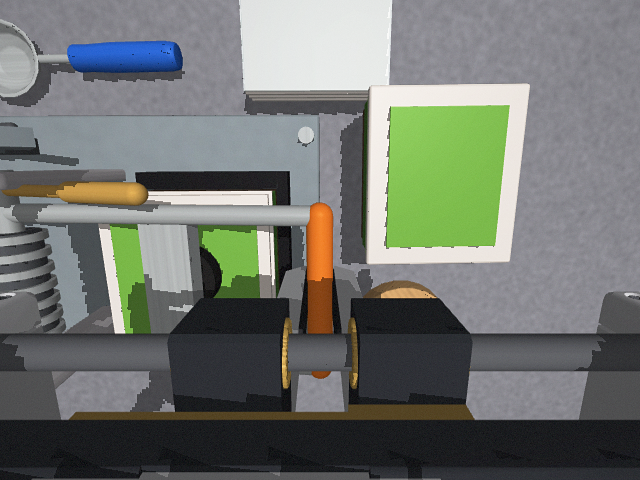

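View pics/s2.png

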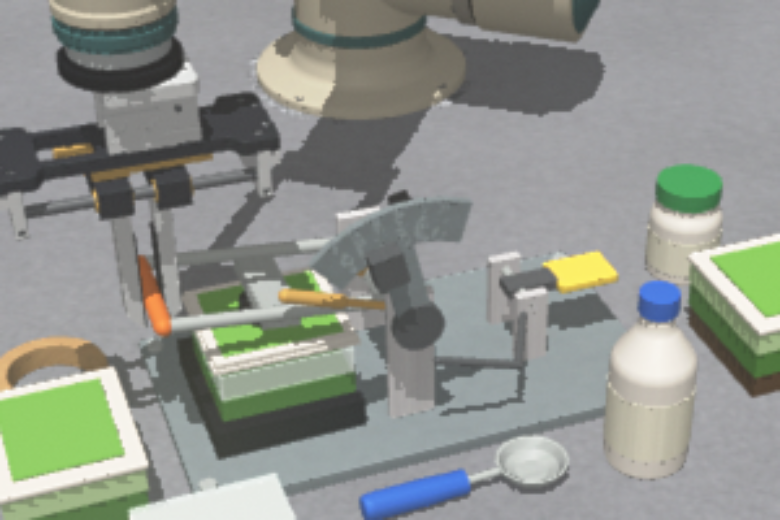

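```bash
cat > nx.py <<'E'
# nx.py dtheta_per_row [r] : suggest 5 rows (tool cm) along the arc from the measured angle
from st import *
d=float(sys.argv[1])
s,R=state();p=tocl(s["ee_pos"]);A=C.T@R
show()
g=p-2*A[:,0]-np.array([0,0,100.]);th=np.arctan2(g[2],-g[1]);r=np.hypot(g[1],g[2]); R0=float(sys.argv[2]) if len(sys.argv)>2 else r
cur=g
for i in range(5):
    th+=d; rr=r+(R0-r)*(i+1)/5; n=np.array([0.,-rr*np.cos(th),rr*np.sin(th)]); n[0]=g[0]
    print((A.T@(n-cur)/10).round(2).tolist(),end=" "); cur=n
print("\nend th %.3f"%th)
E
python3 nx.py 0.06
```

```text
t 4.40 cl [  -0.  -162.7  116. ] F [-0.15  0.96 -1.82] open 12.0 q [-0.5   0.37  1.65 -0.    1.12  0.91]
tool axes in closer: x [ 0.005 -0.009 -1.   ] y [ 0.001 -1.     0.009] z [-1.    -0.001 -0.005]
th 0.110 r 163.7 x -0.1  Ftan -1.70 Frad -1.16
[-0.97, -0.13, -0.01] [-0.96, -0.19, -0.01] [-0.95, -0.24, -0.01] [-0.93, -0.3, -0.01] [-0.92, -0.36, -0.01] 
end th 0.410
```

```bash
python3 -m inch '{"delta_pos":[[-0.97,-0.13,0],[-0.96,-0.19,0],[-0.95,-0.24,0],[-0.93,-0.30,0],[-0.92,-0.36,0]],"turn":[0,0,0,0,0]}'; python3 nx.py 0.06
```

```text
t: 5.03
ee_pos: [543.3, -205.9, 164.0]
orientation: [2.136, 0.167, -2.124]
wrist_force: [3.3, -1.4, -8.7]
opening: 12.5
t 5.03 cl [  -0.2 -150.7  164. ] F [ 2.97 -1.96 -8.69] open 12.5 q [-0.48  0.32  1.59 -0.01  1.22  0.93]
tool axes in closer: x [ 0.005 -0.011 -1.   ] y [ 0.001 -1.     0.011] z [-1.    -0.001 -0.005]
th 0.413 r 164.5 x -0.2  Ftan -8.74 Frad -1.70
[-0.9, -0.41, -0.0] [-0.87, -0.47, -0.0] [-0.84, -0.52, -0.0] [-0.81, -0.57, -0.0] [-0.77, -0.61, -0.0] 
end th 0.713
```

```bash
python3 -m inch '{"delta_pos":[[-0.90,-0.41,0],[-0.87,-0.47,0],[-0.84,-0.52,0],[-0.81,-0.57,0],[-0.77,-0.61,0]],"turn":[0,0,0,0,0]}'; python3 nx.py 0.05
```

```text
t: 5.65
ee_pos: [538.7, -179.7, 208.9]
orientation: [2.135, 0.164, -2.121]
wrist_force: [3.1, -3.1, -9.2]
opening: 12.4
t 5.65 cl [  -0.4 -124.1  208.9] F [ 2.57 -3.61 -9.17] open 12.4 q [-0.44  0.27  1.55 -0.01  1.31  0.97]
tool axes in closer: x [ 0.006 -0.014 -1.   ] y [ 0.001 -1.     0.014] z [-1.    -0.001 -0.005]
th 0.730 r 166.4 x -0.4  Ftan -9.25 Frad -3.42
[-0.61, -0.56, -0.0] [-0.59, -0.59, -0.0] [-0.55, -0.62, -0.0] [-0.52, -0.65, -0.0] [-0.49, -0.67, -0.0] 
end th 0.980
```

```bash
python3 -m inch '{"delta_pos":[[-0.58,-0.57,0],[-0.56,-0.60,0],[-0.53,-0.63,0],[-0.51,-0.66,0],[-0.48,-0.68,0]],"turn":[0,0,0,0,0]}'; python3 nx.py 0.012 165.5
```

```text
t: 6.28
ee_pos: [533.9, -151.9, 236.4]
orientation: [2.131, 0.151, -2.115]
wrist_force: [2.9, -5.6, -8.6]
opening: 12.3
t 6.28 cl [ -0.6 -95.8 236.4] F [ 1.91 -5.95 -8.6 ] open 12.3 q [-0.39  0.23  1.54 -0.02  1.36  1.02]
tool axes in closer: x [ 0.005 -0.026 -1.   ] y [ 0.001 -1.     0.026] z [-1.    -0.001 -0.005]
th 0.965 r 168.3 x -0.6  Ftan -9.79 Frad -3.69
[-0.07, -0.2, -0.0] [-0.07, -0.2, -0.0] [-0.07, -0.2, -0.0] [-0.06, -0.2, -0.0] [-0.06, -0.2, -0.0] 
end th 1.025
```

```bash
python3 -m inch '{"delta_pos":[[-0.07,-0.2,0],[-0.07,-0.2,0],[-0.07,-0.2,0],[-0.06,-0.2,0],[-0.06,-0.2,0]],"turn":[0,0,0,0,0]}'; python3 nx.py 0.012 166
```

```text
t: 6.9
ee_pos: [532.8, -145.9, 240.8]
orientation: [2.126, 0.138, -2.107]
wrist_force: [3.0, -6.6, -9.0]
opening: 12.4
t 6.90 cl [ -0.6 -89.7 240.8] F [ 1.86 -7.   -9.05] open 12.4 q [-0.37  0.22  1.54 -0.03  1.36  1.04]
tool axes in closer: x [ 0.006 -0.038 -0.999] y [ 0.001 -0.999  0.038] z [-1.    -0.002 -0.006]
th 1.010 r 168.6 x -0.6  Ftan -10.74 Frad -3.94
[-0.07, -0.2, -0.0] [-0.07, -0.2, -0.0] [-0.06, -0.2, -0.0] [-0.06, -0.2, -0.0] [-0.06, -0.2, -0.0] 
end th 1.070
```

```bash
python3 -m inch '{"delta_pos":[[-0.07,-0.22,0],[-0.07,-0.22,0],[-0.06,-0.22,0],[-0.06,-0.22,0],[-0.06,-0.22,0]],"turn":[0,0,0,0,0]}' - 40; python3 nx.py 0.012 166; python3 - <<'E'
from st import *
f=ctrl.grab_frame("scene");cv2.imwrite("pics/s3.png",cv2.resize(f["img"][120:320,130:430],None,fx=2.6,fy=2.6))
E
```

```text
t: 7.52
ee_pos: [532.0, -141.1, 243.8]
orientation: [2.12, 0.122, -2.099]
wrist_force: [3.8, -6.8, -9.6]
opening: 11.7
t 7.53 cl [ -0.6 -84.9 243.8] F [ 2.58 -7.37 -9.62] open 11.7 q [-0.36  0.21  1.54 -0.04  1.36  1.06]
tool axes in closer: x [ 0.006 -0.053 -0.999] y [ 0.002 -0.999  0.053] z [-1.    -0.002 -0.006]
th 1.044 r 168.7 x -0.6  Ftan -11.21 Frad -4.61
[-0.06, -0.2, -0.0] [-0.06, -0.2, -0.0] [-0.06, -0.2, -0.0] [-0.06, -0.2, -0.0] [-0.05, -0.2, -0.0] 
end th 1.104
```

View pics/s3.png

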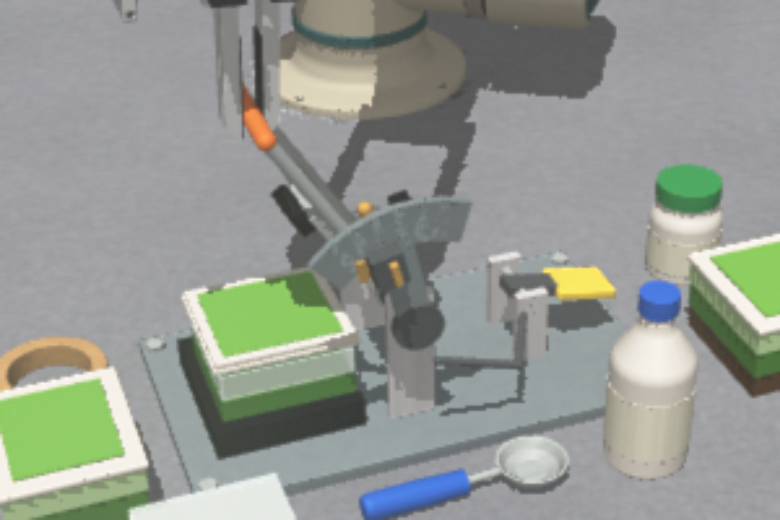

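```bash
python3 -m inch '{"delta_pos":[[-0.06,-0.24,0],[-0.06,-0.24,0],[-0.06,-0.24,0],[-0.06,-0.24,0],[-0.05,-0.24,0]],"turn":[0,0,0,0,0]}'; python3 nx.py 0.012 166
```

```text
t: 8.2
ee_pos: [531.1, -135.7, 247.2]
orientation: [2.114, 0.104, -2.089]
wrist_force: [3.2, -7.0, -8.8]
opening: 11.8
t 8.20 cl [ -0.6 -79.4 247.2] F [ 1.97 -7.48 -8.79] open 11.8 q [-0.34  0.2   1.54 -0.06  1.35  1.08]
tool axes in closer: x [ 0.006 -0.07  -0.998] y [ 0.001 -0.998  0.07 ] z [-1.    -0.002 -0.006]
th 1.082 r 168.9 x -0.6  Ftan -10.73 Frad -4.25
[-0.06, -0.2, -0.0] [-0.05, -0.2, -0.0] [-0.05, -0.2, -0.0] [-0.05, -0.2, -0.0] [-0.05, -0.2, -0.0] 
end th 1.142
```

```bash
python3 -m inch '{"delta_pos":[[-0.07,-0.3,0],[-0.07,-0.3,0],[-0.06,-0.3,0],[-0.06,-0.3,0],[-0.06,-0.3,0]],"turn":[0,0,0,0,0]}'; python3 nx.py 0.018 167
```

```text
t: 8.82
ee_pos: [529.8, -128.2, 251.4]
orientation: [2.108, 0.083, -2.078]
wrist_force: [4.0, -6.4, -7.2]
opening: 11.9
t 8.82 cl [ -0.7 -71.7 251.4] F [ 2.9  -6.99 -7.19] open 11.9 q [-0.31  0.19  1.55 -0.08  1.35  1.11]
tool axes in closer: x [ 0.007 -0.089 -0.996] y [ 0.001 -0.996  0.089] z [-1.    -0.002 -0.007]
th 1.134 r 169.3 x -0.7  Ftan -9.37 Frad -3.57
[-0.11, -0.29, -0.0] [-0.1, -0.29, -0.0] [-0.1, -0.29, -0.0] [-0.09, -0.29, -0.0] [-0.09, -0.29, -0.0] 
end th 1.224
```

```bash
python3 -m inch '{"delta_pos":[[0,0,0],[0,0,0],[0,0,0],[0,0,0],[0,0,0]],"turn":[0,0,0,0,0]}'; python3 nx.py 0.018 167
```

```text
t: 9.45
ee_pos: [529.9, -128.6, 251.3]
orientation: [2.107, 0.08, -2.076]
wrist_force: [2.6, -3.5, -9.1]
opening: 12.2
t 9.45 cl [ -0.7 -72.2 251.3] F [ 1.95 -3.84 -9.09] open 12.2 q [-0.31  0.19  1.55 -0.08  1.35  1.11]
tool axes in closer: x [ 0.007 -0.091 -0.996] y [ 0.001 -0.996  0.091] z [-1.    -0.002 -0.007]
th 1.132 r 169.3 x -0.7  Ftan -7.34 Frad -6.59
[-0.11, -0.29, -0.0] [-0.11, -0.29, -0.0] [-0.1, -0.29, -0.0] [-0.09, -0.29, -0.0] [-0.09, -0.29, -0.0] 
end th 1.222
```

```bash
python3 -m inch '{"delta_pos":[[0.1,0.06,0],[0.1,0.06,0],[0.1,0.06,0],[0,0,0],[0,0,0]],"turn":[0,0,0,0,0]}'; python3 nx.py 0.018 167
```

```text
t: 10.07
ee_pos: [530.1, -129.6, 250.7]
orientation: [2.11, 0.081, -2.074]
wrist_force: [2.2, -3.5, -3.2]
opening: 11.8
t 10.07 cl [ -0.7 -73.2 250.7] F [ 1.64 -3.81 -3.19] open 11.8 q [-0.31  0.19  1.55 -0.08  1.35  1.1 ]
tool axes in closer: x [ 0.009 -0.091 -0.996] y [ 0.001 -0.996  0.091] z [-1.    -0.002 -0.009]
th 1.125 r 169.3 x -0.7  Ftan -4.81 Frad -1.23
[-0.11, -0.29, -0.0] [-0.11, -0.29, -0.0] [-0.1, -0.29, -0.0] [-0.1, -0.29, -0.0] [-0.09, -0.29, -0.0] 
end th 1.215
```

```bash
python3 -m inch '{"delta_pos":[[0.06,0.1,0],[0.06,0.1,0],[0.06,0.1,0],[0,0,0],[0,0,0]],"turn":[0,0,0,0,0]}'; python3 nx.py 0.018 167
```

```text
t: 10.7
ee_pos: [530.2, -130.7, 250.1]
orientation: [2.112, 0.085, -2.076]
wrist_force: [1.1, -0.5, -0.4]
opening: 11.5
t 10.70 cl [ -0.7 -74.3 250.1] F [ 1.   -0.69 -0.43] open 11.5 q [-0.32  0.19  1.55 -0.07  1.35  1.1 ]
tool axes in closer: x [ 0.01  -0.087 -0.996] y [ 0.001 -0.996  0.087] z [-1.    -0.002 -0.01 ]
th 1.117 r 169.2 x -0.7  Ftan -0.81 Frad -0.08
[-0.12, -0.28, -0.0] [-0.11, -0.29, -0.0] [-0.11, -0.29, -0.0] [-0.1, -0.29, -0.0] [-0.09, -0.29, -0.0] 
end th 1.207
```

```bash
python3 -m inch '{"delta_pos":[[0.04,0.1,0],[0.04,0.1,0],[0,0,0],[0,0,0],[0,0,0]],"turn":[0,0,0,0,0]}'; python3 nx.py 0.018 167;  python3 - <<'E'
from st import *
f=ctrl.grab_frame("scene");cv2.imwrite("pics/s4.png",cv2.resize(f["img"][120:320,130:430],None,fx=2.6,fy=2.6))
f=ctrl.grab_frame("wrist");cv2.imwrite("pics/w4.png",f["img"])
E
```

```text
t: 11.32
ee_pos: [530.4, -131.3, 249.8]
orientation: [2.114, 0.088, -2.077]
wrist_force: [0.6, 1.3, 0.1]
opening: 12.2
t 11.32 cl [ -0.6 -75.  249.8] F [0.77 1.18 0.08] open 12.2 q [-0.32  0.2   1.55 -0.07  1.35  1.1 ]
tool axes in closer: x [ 0.011 -0.084 -0.996] y [ 0.001 -0.996  0.084] z [-1.    -0.002 -0.01 ]
th 1.113 r 169.2 x -0.7  Ftan 1.09 Frad -0.45
[-0.12, -0.28, -0.0] [-0.11, -0.29, -0.0] [-0.11, -0.29, -0.0] [-0.1, -0.29, -0.0] [-0.09, -0.29, -0.0] 
end th 1.203
```

View pics/s4.png

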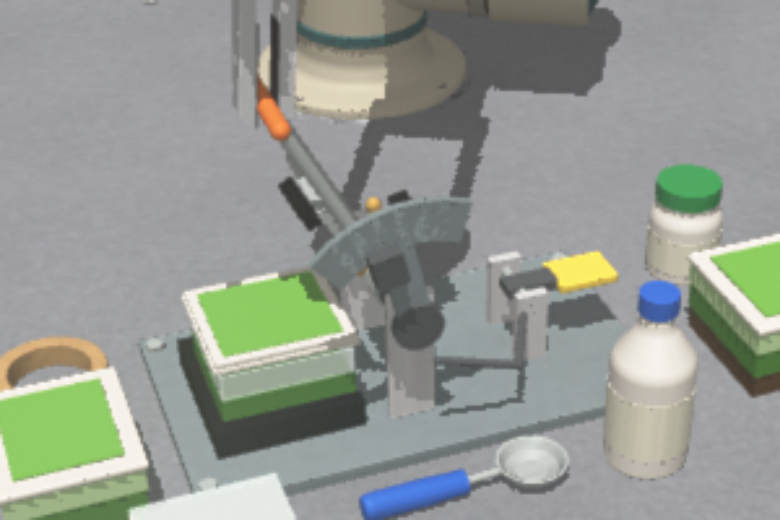

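View pics/w4.png

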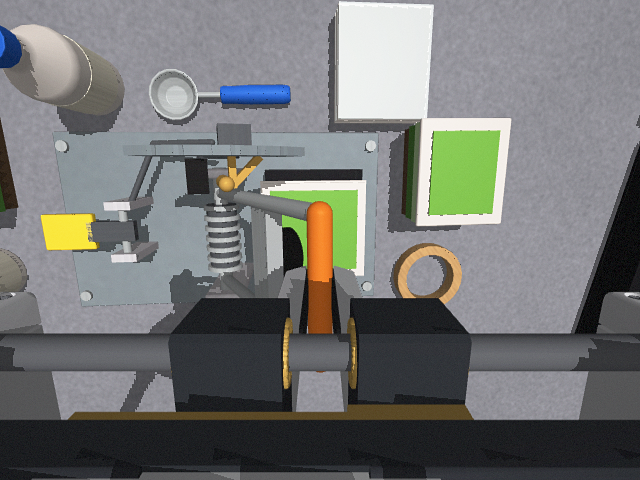

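```bash
python3 -m inch '{"delta_pos":[[0,0,0],[0,0,0],[0,0,0],[0,0,0],[0,0,0]],"turn":[0,0,0,0,0]}' 0.5; python3 st.py; python3 - <<'E'
from st import *
f=ctrl.grab_frame("wrist");cv2.imwrite("pics/w5.png",f["img"])
E
```

```text
t: 12.05
ee_pos: [529.6, -132.7, 249.4]
orientation: [2.11, 0.085, -2.078]
wrist_force: [0.1, -0.2, 0.9]
opening: 46.9
t 12.05 cl [ -1.6 -76.2 249.4] F [ 0.05 -0.25  0.91] open 46.9 q [-0.32  0.2   1.55 -0.07  1.35  1.1 ]
tool axes in closer: x [ 0.008 -0.086 -0.996] y [ 0.001 -0.996  0.086] z [-1.    -0.001 -0.008]
th 1.105 r 169.4 x -1.7  Ftan 0.19 Frad 0.93
```

View pics/w5.png

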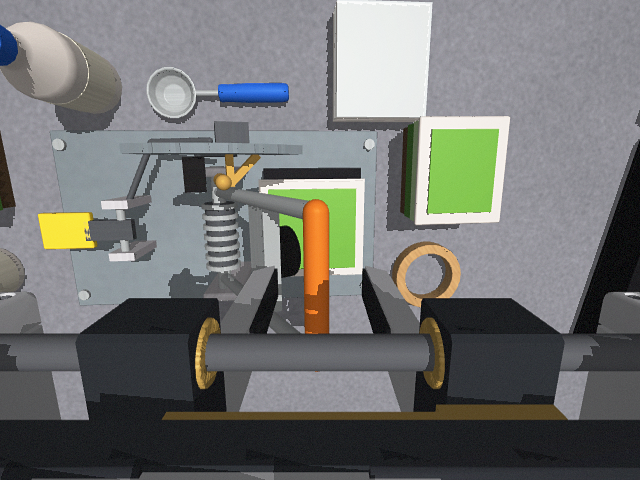

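```bash
python3 -m inch '{"delta_pos":[[-1,0,0],[-1.5,0,0],[-2,0,0],[-2.5,0,0],[-3,0,0]],"turn":[0,0,0,0,0]}'; python3 st.py 0 160 300;  python3 - <<'E'
from wr import *
f=wframe();cv2.imwrite("pics/w6.png",f["img"])
for s,c,p in mask(f["img"],(22,150,120),(32,255,255)):
    b=cv2.boxPoints(cv2.minAreaRect(p.astype(np.float32))); print(s,tocl(onz(f,b.mean(0),64)[0]))
    print(np.array([tocl(q) for q in onz(f,b,64)]).round(1))
for s,c,p in mask(f["img"],(4,150,120),(13,255,255)):
    if s[4]>200: print("bar",s,c,tocl(onz(f,c,246)[0]))
E
```

```text
t: 12.72
ee_pos: [526.7, -123.8, 354.0]
orientation: [2.11, 0.086, -2.08]
wrist_force: [0.2, -1.4, 0.4]
opening: 47.1
t 12.72 cl [ -3.  -66.9 354. ] F [-0.01 -1.4   0.38] open 47.1 q [-0.31  0.16  1.35 -0.07  1.59  1.09]
tool axes in closer: x [ 0.007 -0.086 -0.996] y [ 0.001 -0.996  0.086] z [-1.    -0.001 -0.007]
th 1.316 r 264.6 x -3.0  Ftan -1.26 Frad 0.73
delta tool cm [  3.44 -23.07  -0.28]
[ 105  200   43   28 1015] [ -0.20326819 158.4058779   64.        ]
[[ 17.3 181.8  64. ]
 [ 16.9 130.6  64. ]
 [-18.2 134.3  64. ]
 [-17.4 186.4  64. ]]
bar [ 310  185   16  111 1311] [317.43783371 242.14416476] [ -0.73721646 -74.21114528 246.        ]
```

View pics/w6.png

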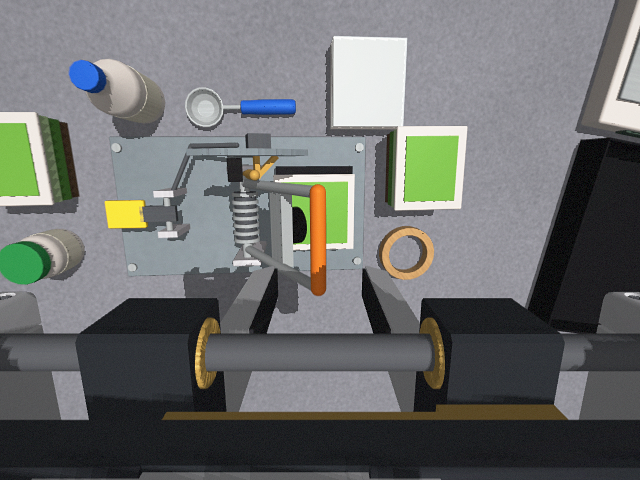

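```bash
python3 -m inch '{"delta_pos":[[0,-4.7,-0.1],[0,-4.7,-0.1],[0,-4.7,-0.1],[0,-4.7,0],[0,-4.7,0]],"turn":[0,0,0,0,0]}' 1 20; python3 st.py -0.5 166 200; python3 -m inch '{"delta_pos":[[1,0,0],[1,0,0],[1,0,0],[1,0,0],[0.5,0,0]],"turn":[0,0,0,0,0]}';  python3 st.py -0.5 166 120
```

```text
t: 13.4
ee_pos: [495.0, 110.4, 342.0]
orientation: [2.131, 0.072, -2.06]
wrist_force: [-0.1, -0.7, 0.6]
opening: 1.5
t 13.40 cl [  4.5 169.3 342. ] F [-0.2  -0.68  0.59] open 1.5 q [ 0.15  0.12  1.43 -0.09  1.57  1.56]
tool axes in closer: x [ 0.026 -0.093 -0.995] y [-0.008 -0.996  0.093] z [-1.     0.005 -0.026]
th 2.178 r 297.1 x 4.4  Ftan -0.90 Frad 0.09
delta tool cm [14.15 -0.99  0.87]
t: 14.02
ee_pos: [497.1, 105.6, 295.4]
orientation: [2.131, 0.072, -2.058]
wrist_force: [-0.2, 1.0, -0.6]
opening: 0.7
t 14.03 cl [  5.7 164.2 295.4] F [-0.02  0.98 -0.57] open 0.7 q [ 0.14  0.13  1.52 -0.09  1.46  1.56]
tool axes in closer: x [ 0.027 -0.094 -0.995] y [-0.007 -0.996  0.094] z [-1.     0.004 -0.028]
th 2.265 r 256.9 x 5.7  Ftan 1.12 Frad 0.19
delta tool cm [17.42 -1.83  1.11]
```

```bash
python3 -m inch '{"delta_pos":[[3.4,-0.42,0.22],[3.4,-0.42,0.22],[3.4,-0.42,0.22],[3.4,-0.42,0.22],[3.2,-0.42,0.22]],"turn":[0,0,0,0,0]}'; python3 st.py 0 167 95; python3 - <<'E'
from wr import *
f=wframe();cv2.imwrite("pics/w7.png",f["img"])
E
```

```text
t: 14.65
ee_pos: [494.3, 107.2, 123.4]
orientation: [2.144, 0.066, -2.05]
wrist_force: [0.2, 0.9, -0.1]
opening: 0.3
t 14.65 cl [  3.2 166.2 123.4] F [ 0.33  0.84 -0.12] open 0.3 q [ 0.15  0.24  1.83 -0.11  1.04  1.62]
tool axes in closer: x [ 0.036 -0.095 -0.995] y [-0.013 -0.995  0.095] z [-0.999  0.009 -0.037]
th 2.990 r 168.3 x 3.1  Ftan 0.25 Frad 0.81
delta tool cm [ 2.81 -0.34  0.42]
```

View pics/w7.png

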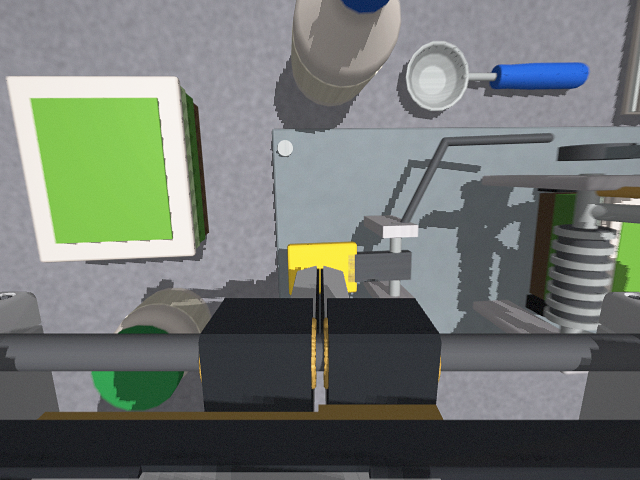

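```bash
python3 -m inch '{"delta_pos":[[0.7,-0.08,0.1],[0.7,-0.08,0.1],[0.7,-0.08,0.1],[0.6,-0.08,0.1],[0.4,0,0]],"turn":[0,0,0,0,0]}'; python3 st.py 0 167 78
```

```text
t: 15.32
ee_pos: [490.3, 106.2, 89.1]
orientation: [2.141, 0.065, -2.054]
wrist_force: [0.4, -0.4, 0.1]
opening: 0.3
t 15.32 cl [ -0.9 165.9  89.1] F [ 0.31 -0.42  0.14] open 0.3 q [ 0.15  0.27  1.88 -0.12  0.95  1.63]
tool axes in closer: x [ 0.033 -0.095 -0.995] y [-0.014 -0.995  0.095] z [-0.999  0.011 -0.034]
th -3.088 r 166.3 x -0.9  Ftan -0.12 Frad -0.42
delta tool cm [ 1.1  -0.22 -0.05]
```

```bash
python3 -m inch '{"delta_pos":[[0.4,-0.04,0],[0.35,-0.04,0],[0.35,-0.04,0],[0.35,-0.04,0],[0.35,-0.04,0]],"turn":[0,0,0,0,0]}'; python3 st.py 0 167 70; python3 - <<'E'
from st import *
f=ctrl.grab_frame("scene");cv2.imwrite("pics/s8.png",cv2.resize(f["img"][120:320,130:430],None,fx=2.6,fy=2.6))
E
```

```text
t: 15.95
ee_pos: [491.6, 106.7, 73.3]
orientation: [2.143, 0.064, -2.052]
wrist_force: [-0.2, -0.1, -0.5]
opening: 0.6
t 15.95 cl [  0.4 166.2  73.3] F [-0.18 -0.08 -0.46] open 0.6 q [ 0.15  0.29  1.9  -0.12  0.91  1.64]
tool axes in closer: x [ 0.035 -0.096 -0.995] y [-0.014 -0.995  0.095] z [-0.999  0.011 -0.036]
th -2.994 r 168.2 x 0.4  Ftan 0.47 Frad -0.02
delta tool cm [ 0.32 -0.11  0.06]
```

View pics/s8.png

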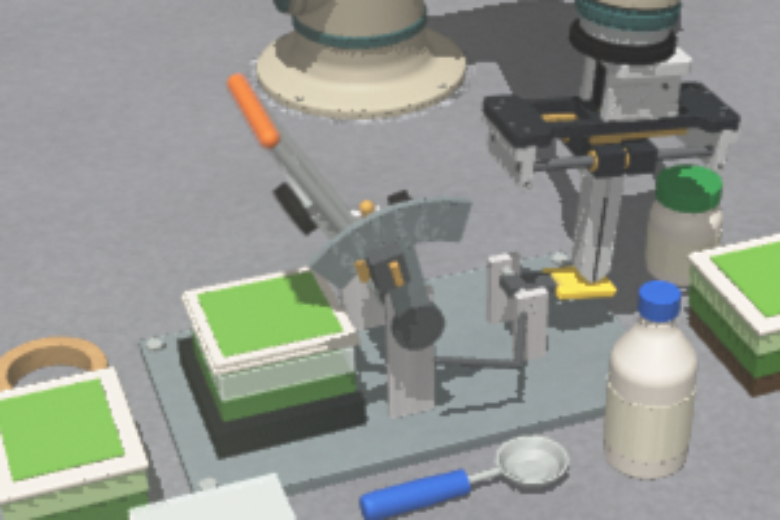

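```bash
python3 -m inch '{"delta_pos":[[0.15,0,0],[0.15,0,0],[0.15,0,0],[0.15,0,0],[0.15,0,0]],"turn":[0,0,0,0,0]}'; python3 st.py 0 167 70; python3 - <<'E'
from st import *
f=ctrl.grab_frame("scene");cv2.imwrite("pics/s9.png",cv2.resize(f["img"][120:320,130:430],None,fx=2.6,fy=2.6))
E
```

```text
t: 16.62
ee_pos: [491.5, 105.6, 64.8]
orientation: [2.141, 0.064, -2.053]
wrist_force: [-0.9, -1.6, 1.8]
opening: 0.6
t 16.62 cl [  0.2 165.1  64.8] F [-1.12 -1.4   1.78] open 0.6 q [ 0.14  0.3   1.91 -0.12  0.89  1.64]
tool axes in closer: x [ 0.033 -0.096 -0.995] y [-0.013 -0.995  0.096] z [-0.999  0.01  -0.034]
th -2.943 r 168.6 x 0.2  Ftan -1.47 Frad -1.72
delta tool cm [-0.54 -0.14  0.01]
```

View pics/s9.png

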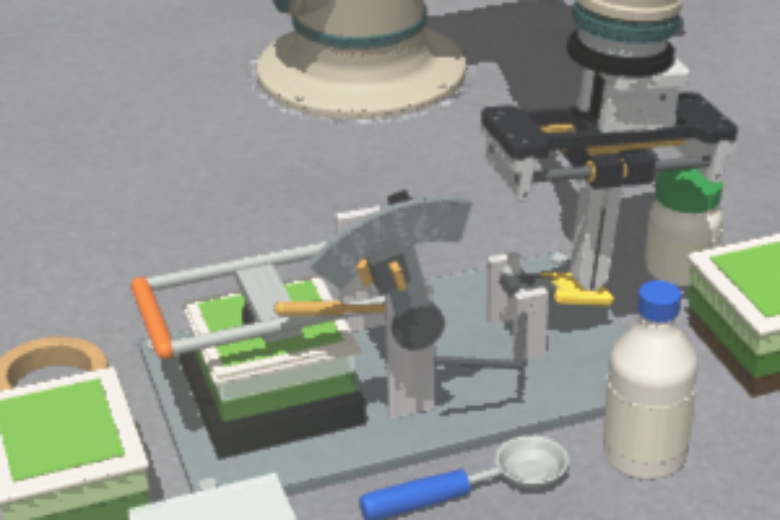

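Tripped: the arm is down, the bar at about (150,318) in the crop. Now retreat.

```bash
python3 -m inch '{"delta_pos":[[-1.5,0,0],[-3,0,0],[-3,0,0],[-3,0,0],[-3,0,0]],"turn":[0,0,0,0,0]}';python3 -m inch '{"delta_pos":[[-3,0,0],[-3,0,0],[-2,0,0],[0,0,0],[0,0,0]],"turn":[0,0,0,0,0]}'; python3 st.py;  python3 - <<'E'
from st import *
F={n:ctrl.grab_frame(n) for n in ["scene","side"]}
a,b=F["scene"],F["side"]
cv2.imwrite("pics/sa.png",cv2.resize(a["img"][170:340,170:430],None,fx=3,fy=3))
P=[]
for f in (a,b):
    m=[(s,c,p) for s,c,p in mask(f["img"],(4,150,120),(13,255,255)) if s[4]>60]
    for s,c,p in m: print(s,c)
    P.append(cv2.boxPoints(cv2.minAreaRect(m[0][2].astype(np.float32))).mean(0))
print(P,[tocl(tri(a,P[0],b,P[1])[0])])
for th in (0,0.1): print(th,[proj(f,towd([0,-165*np.cos(th),100+165*np.sin(th)])).round(1).tolist() for f in (a,b)])
E
```

```text
t: 17.3
ee_pos: [483.4, 118.5, 203.5]
orientation: [2.138, 0.065, -2.057]
wrist_force: [-0.2, -0.6, -0.2]
opening: 0.7
t: 17.92
ee_pos: [479.4, 127.1, 291.3]
orientation: [2.148, 0.069, -2.049]
wrist_force: [0.3, 0.1, -0.1]
opening: 0.4
t 17.93 cl [ -8.2 188.4 291.3] F [ 0.34  0.08 -0.1 ] open 0.4 q [ 0.19  0.11  1.56 -0.09  1.44  1.62]
tool axes in closer: x [ 0.039 -0.093 -0.995] y [-0.013 -0.996  0.092] z [-0.999  0.01  -0.04 ]
th 2.344 r 270.0 x -8.3  Ftan 0.13 Frad -0.01
[181 227  15  30 195] [188.02051282 241.33846154]
[409 187  33  13  95] [425.37894737 194.33684211]
[array([188.15515, 241.63792], dtype=float32), array([424.55   , 194.35002], dtype=float32)] [array([   0.17539146, -164.37762287,  100.82991163])]
0 [[[187.1, 241.5]], [[424.2, 195.0]]]
0.1 [[[186.5, 233.7]], [[424.8, 189.2]]]
```

View pics/sa.png

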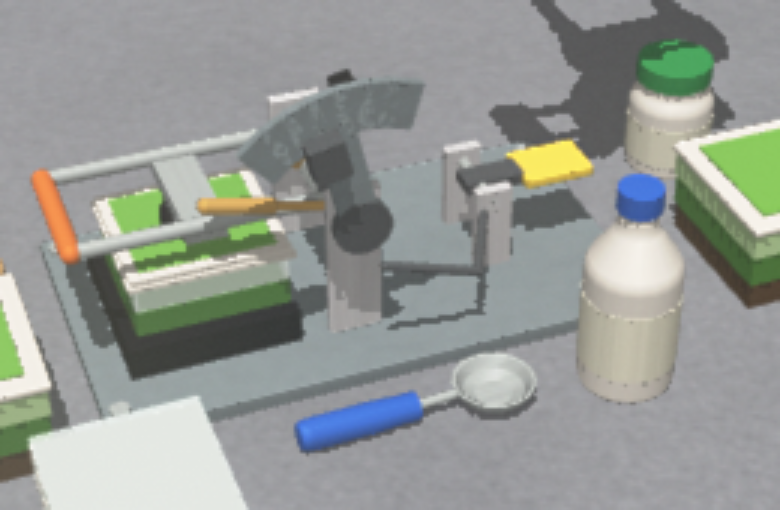

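```bash
python3 -c "
from station import ctrl
print(ctrl.observe()['qvel'].round(3)); print(ctrl.job_done())"
```

```text
[-0.002  0.005  0.004 -0.002  0.002 -0.001]
the job is handed in; nothing more can be done
None
```

The lid is driven home and the job is handed in at about 18 s of the 67 s allowed; the hand-in gave no verdict.

- **Cocking the arm:** I gripped the bar and swung the arm to about 1.11 rad, where it caught. The highest pull read at the end of a move was 11.2 N, well below 15 N. Easing back took the pull to about 0 N, then a small push against me, so the catch was holding. I then opened the fingers and backed off.
- **Snapping the lid shut:** I pressed the trigger with closed fingers from above, and the arm, free of the hand, snapped down.
- **Last checks:**
  - The bar measures 100.8 mm high, against 100 mm expected with the lid fully home, so the arm is at about 0 rad.
  - The gripper is about 290 mm up, at rest, with no contact force.
  - The scene picture shows the other things in it unmoved. I did not measure them, and the tape roll is outside that last crop.
- **What was off:** The gripper leaned by about 0.09 rad under the spring load. The bar also seems to have slipped about 4 mm in the fingers during the swing, judging by the measured radius of 169 mm against 165 mm. Neither affected the result.

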